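Feed the aluminium offcut through the scrap chute flap

TASK

On the feed deck of the scrap chute lie an aluminium offcut and a wooden one. With your fingertips only, push the aluminium offcut over to the middle of the deck and on through the orange flap so that it drops into the scrap bin, then draw back so that the flap swings shut by itself. Do not pick the offcut up, and leave the wooden offcut and everything else on the bench where it is.

Things in the scene. Friction and masses are not known exactly. Their poses are not given: they have to be found in the camera images.
- chute: Blue and steel scrap chute, fixed to the bench. Origin on the bench under the drop edge at the doorway; x axis = feed direction (into the bin), y left of it, z up. Steel feed deck: level, top at z = 110 mm, x = -210 to 0, y = -120 to 120 mm, no rim; at x = 0 it ends in a sheer drop into the bin. A piece with over half its length past the edge tips in by itself.
- doorway (a point): Middle of the doorway's sill, on the drop edge at deck height. Doorway 66 mm wide, 60 mm clear height, shut by the orange flap; header over it rises to 68 mm above the deck. On the deck before it two yellow guides 22 mm high form a funnel, 120 mm wide at 60 mm before the edge, narrowing to 66 mm at the edge.
- bin (a point): Centre of the bin's floor, 8 mm above the bench, 91 mm past the drop edge in the feed direction. Inside 166 mm long (feed direction) and 188 mm wide; blue sides, clear end wall and clear roof 66 mm above the deck.
- flap (a joint): Angle of the orange plastic flap (60 mm wide, 54 high, 60 g), hinged at its top edge 60 mm above the deck; 0 = hanging shut, grows to 1.45 rad as its lower edge is pushed into the bin. It cannot swing outwards. It yields to under 1 N and falls shut by its own weight, damped, in about two seconds.
- flap_edge (a point): Middle of the flap's lower edge, 4 mm above the deck when shut.
- bar: Aluminium offcut, the piece to feed: solid block 84 mm long (its x axis) by 36 mm wide (y) by 28 mm high (z), about 230 g, two dark drilled holes on top. Origin at the centre of its underside. It starts on the deck in the left or the right half, lying roughly along the feed direction.
- wood: Pale wooden offcut 86 x 38 x 26 mm (along its x, y, z), about 55 g, origin at the centre of its underside. It lies in the other half of the deck and must stay there.
- jar: Pale jar with a red lid, 64 mm across, 85 mm high, standing on the bench to the left of the chute; origin at the centre of its underside. Bystander.
- can: Green can, 72 mm across, 110 mm high, standing on the bench to the right of the chute; origin at the centre of its underside. Bystander.
- mug: Blue mug, 80 mm across, 90 mm high, standing on the bench to the right; origin at the centre of its underside. Bystander.
- hammer: Hammer 260 mm long lying on the bench at the right, origin under its middle. Bystander.
- driver: Screwdriver 200 mm long with red handle lying on the bench at the left, origin under its middle. Bystander.
- tape: Roll of black tape, 90 mm across, 25 mm high, lying on the bench at the left; origin at the centre of its underside. Bystander.
Things that resemble listed ones, but are neither listed nor needed, are in the scene too. Leave any green or pink look-alike of the bar alone.

How it is judged:
By the outcome, as a careful person would: the job done as asked, in the order asked, and still so for the second after the job is handed in, with the robot touching nothing.
It also fails if it takes over 51 s, if anything falls off the work surface, if the arm or the gripper's body presses on something with over 40 N, if the wrist force passes 120 N, or if a joint passes its speed limit or range.

ROBOT

A 6-joint arm with a two-finger parallel gripper is mounted at the origin on the work surface. World frame = base frame: x ahead of the robot, y to its left, z up, the work surface at z = 0. Lengths are in m, angles in rad, forces in N, time in s.
With the tool pointing down it reaches from about 0.4 to 0.825 m from the base axis. Payload 7 kg.
Tool frame: the origin (TCP) lies midway between the tips of the shut fingers; the grasp point (between the pads) lies 19 mm behind it; z points along the fingers, x is the direction in which the jaws open and shut, and the axes are right-handed (so a half turn about z gives the same grasp; the last joint's range is limited). The gripper opens to 88 mm and grips with 3 to 60 N. Pads are 19 mm wide; open, the fingers measure 130 mm over their backs; the gripper's body (78 mm by 193 mm) begins 47 mm behind the grasp point.
Start: joints at [-0.853, 0.359, 0.012, 0, -1.224, -0.288], TCP at [0.281, -0.614, 0.227] pointing down, gripper open.
Joint ranges: [-3.07, 3.07], [-1.43, 2.12], [-1.02, 1.25], [-3.03, 1.67], [-3.05, -0], [-3.03, 3.03]. Speed limits (rad/s): [2.39, 2.39, 3.01, 3.14, 3.14, 3.14].

INTERFACE

Orientations are given as [roll, pitch, yaw] about the fixed x, y, z axes, in that order (R = Rz(yaw) Ry(pitch) Rx(roll)).
In Python, from station import arm, grab_frame, camera_params gives the robot as it stands.
- The arm moves only by the shell command python3 -m handwheel 'ROWS' [FORCE]. ROWS is JSON, a list that holds one entry, the list of rows, each a list of 5 numbers: the finger opening in m, from 0 to 0.0876, then the shift along the tool's x, y, z in m, then the turn about the tool's z in degrees. A call has 1 to 20 rows; each row is the pose to reach, as a shift and turn from the pose measured when the call began, along the tool's axes at that moment; what a row does not reach only later rows make up. A row lasts 1/12 s, in which the tool goes at most 41.7 mm and 7.16 degrees, less where a joint would pass 70% of its speed; a pose out of reach is approached as far as the arm can. A call with a gripper value outside its range is refused whole. The fingers move at their own pace and stop on an object; FORCE is the grip in N (left out, the last holds). Time passes only in rows, so rows that repeat a pose let the fingers close. It gives the time, the measured TCP pose, the force and the opening at its end, in the units of the state.
- arm.get_state(): the state, without advancing time (a new reading comes with each control period).
- grab_frame(name): name is "scene" or "top" or "wrist"; returns the picture (420x560x3 uint8, blue, green, red); there is no depth.
- camera_params(name): a dict with "intrinsics" (3x3 intrinsics, pixels), "R" (3x3) and "t" (3): a world point X has camera coordinates R X + t; the wrist camera has in their place "tool_from_camera" (4x4, takes a point from camera to tool coordinates, whose origin is the TCP and whose axes are the tool frame's). Camera axes: x right, y down, z forward; pixel columns grow to the right and rows downward; lengths in m; the calibration is good to about 2 mm. A picture is of the moment at which its call begins: read the wrist's pose just before it. camera_params takes no time and is no camera call.
- arm.job_done(): hands the job in, once; it reports no verdict.
The state is a dict: "t": time; "q": joint angles; "qd": joint speeds; "joint_efforts": joint torques, N m; "eef_pos": TCP position; "ee_rot": TCP orientation; "force": force on the tool from outside, world axes, zero at the start; "moment": the same for the moment, N m; "width": finger opening in m.
Only numpy, scipy, OpenCV 4.12 (cv2) and the standard library are available. Lean on these libraries where they do the work, as an engineer would, in place of code of your own. Each camera call takes 0.05 s, during which the arm holds its last target.

## Working session

There is one attempt and no reset: what is moved stays moved. The work goes in short steps, Python scripts to look and compute and a shell command to move; the robot and the scene stay as the last step left them, time stands still between calls to the robot, and variables do not carry over. Pictures are saved under pics/ and viewed, and the job is handed in when it is done.

```bash
mkdir -p pics; ls
python3 - <<'E'
from station import arm, grab_frame, camera_params
import cv2
s=arm.get_state(); print(s['t'],s['eef_pos'],s['ee_rot'],s['force'],s['width'])
for n in ['scene','top']:
    cv2.imwrite(f'pics/{n}0.png',grab_frame(n)); print(n,camera_params(n))
print(camera_params('wrist'))
E
```

```text
pics
0.0 [ 0.28101942 -0.61317654  0.2256114 ] [-3.14141683e+00 -1.67522577e-03  2.00045655e+00] [ 0.37433617 -0.65196289  0.04298634] 0.08777913087072112
scene {'intrinsics': array([[389.71772289,   0.        , 282.16759197],
       [  0.        , 389.71772289, 210.71358872],
       [  0.        ,   0.        ,   1.        ]]), 'R': array([[ 6.92565256e-01,  7.21354890e-01,  6.98515070e-04],
       [ 5.83480850e-01, -5.59623939e-01, -5.88533045e-01],
       [-4.24150285e-01,  4.08005110e-01, -8.08472861e-01]]), 't': array([-0.374775  , -0.26641126,  1.63827849])}
top {'intrinsics': array([[459.46374278,   0.        , 282.7692867 ],
       [  0.        , 459.46374278, 203.93050329],
       [  0.        ,   0.        ,   1.        ]]), 'R': array([[ 0.00549269, -0.99987085, -0.01510317],
       [-0.99458525, -0.00389498, -0.10385094],
       [ 0.10377871,  0.01559181, -0.99447819]]), 't': array([0.01060787, 0.57795237, 1.5066827 ])}
{'intrinsics': array([[320.88882813,   0.        , 284.91062444],
       [  0.        , 320.88882813, 214.16405816],
       [  0.        ,   0.        ,   1.        ]]), 'tool_from_camera': array([[ 9.99999907e-01, -3.78470387e-04,  2.07012707e-04,
         7.76422825e-05],
       [ 3.04084433e-04,  9.58814425e-01,  2.84033106e-01,
        -7.78735604e-02],
       [-3.05984889e-04, -2.84033016e-01,  9.58814451e-01,
        -1.58403133e-01],
       [ 0.00000000e+00,  0.00000000e+00,  0.00000000e+00,
         1.00000000e+00]])}
```

View pics/scene0.png

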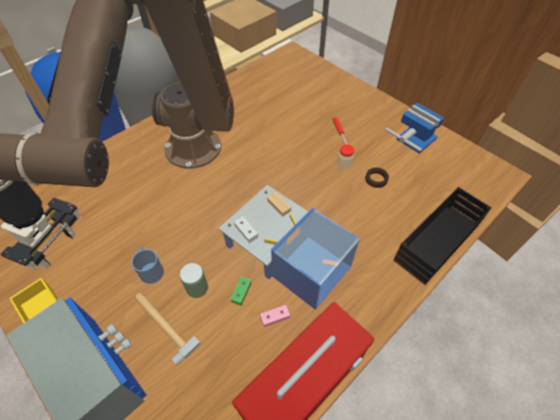

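View pics/top0.png

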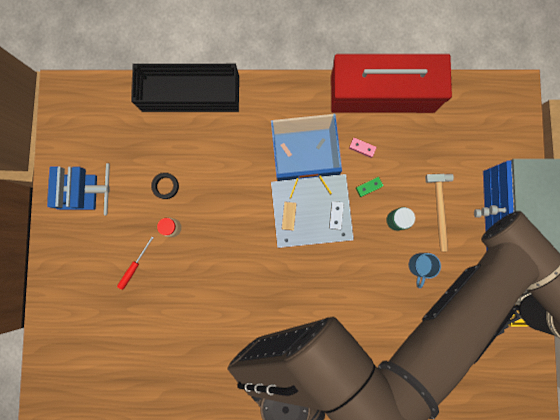

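Run:
```python
import cv2
a=cv2.imread('pics/top0.png')[60:260,180:440]
cv2.imwrite('pics/top0z.png',cv2.resize(a,None,fx=3,fy=3,interpolation=cv2.INTER_CUBIC))
```

```text
(no output)
```

View pics/top0z.png

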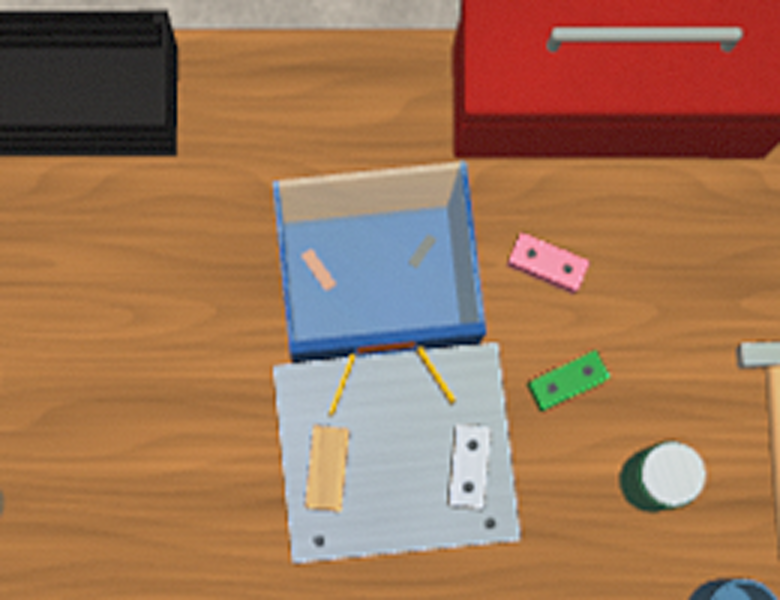

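The top view (zoom: ×3, offset 180,60) shows the deck with corners at about (295,562), (520,540), (498,344) and (274,366). The aluminium bar lies in the right half with its holes at (473,445) and (468,487). The wood lies in the left half at about (327,468). The flap and funnel are at the top.

```bash
cat > h.py <<'E'
import numpy as np
from station import camera_params
from scipy.spatial.transform import Rotation as Ro
def ray(name,uv,z,pose=None):
    p=camera_params(name);K=p['intrinsics']
    d=np.linalg.inv(K)@np.array([uv[0],uv[1],1.])
    if name!='wrist':
        o=-p['R'].T@p['t']; d=p['R'].T@d
    else:
        T=p['tool_from_camera']; Rt=Ro.from_euler('xyz',pose[1]).as_matrix()
        o=pose[0]+Rt@T[:3,3]; d=Rt@T[:3,:3]@d
    return o+d*(z-o[2])/d[2]
E
python3 - <<'E'
from h import *
f=lambda x,y,z: ray('top',((x+.5)/3-.5+180,(y+.5)/3-.5+60),z)
c=[f(*p,.11) for p in [(295,562),(520,540),(498,344),(274,366)]]
names=['NL','NR','FR','FL']
for n,p in zip(names,c):print(n,p.round(4))
yaw=np.arctan2(*( (c[2]-c[1]+c[3]-c[0])[[1,0]])); 
l=c[3]+c[0]-c[1]-c[2]; yaw2=np.arctan2(-l[0],l[1]);print('yaw',yaw,yaw2, np.linalg.norm(c[2]-c[1]),np.linalg.norm(c[0]-c[1]))
y=(yaw+yaw2)/2; R=np.array([[np.cos(y),-np.sin(y)],[np.sin(y),np.cos(y)]])
ctr=np.mean(c,0)[:2]; o=ctr+R@[.105,0]; print('chute o',o,y)
b=[f(*p,.138) for p in [(455,424),(491,427),(484,508),(449,503),(473,445),(468,487)]]
w=[f(*p,.136) for p in [(313,425),(350,427),(342,511),(305,507)]]
print('bar chute',[(R.T@(p[:2]-o)).round(4) for p in b]); print('bar ctr',np.mean(b[:4],0), R.T@(np.mean(b[:4],0)[:2]-o), R.T@(np.mean(b[4:],0)[:2]-o))
d=(b[4]-b[5]);print('bar yaw world',np.arctan2(d[1],d[0]))
d=(b[0]+b[1]-b[2]-b[3]);print('bar yaw world',np.arctan2(d[1],d[0]))
print('wood chute',[(R.T@(p[:2]-o)).round(4) for p in w])
E
```

```text
NL [0.4335 0.0263 0.11  ]
NR [ 0.4577 -0.2089  0.11  ]
FR [ 0.6651 -0.1878  0.11  ]
FL [0.6408 0.05   0.11  ]
yaw 0.10771617690769332 0.10223289212986837 0.20850330082280513 0.23645436040909593
chute o [ 0.65370662 -0.06908983] 0.10497453451878085
bar chute [array([-0.0842, -0.0616]), array([-0.0911, -0.0982]), array([-0.1736, -0.0816]), array([-0.1649, -0.0464]), array([-0.1078, -0.0777]), array([-0.1505, -0.0677])]
bar ctr [ 0.53348085 -0.15413502  0.138     ] [-0.12847514 -0.07197955] [-0.12915691 -0.07268094]
bar yaw world -0.12442253776219944
bar yaw world -0.08721052460505005
wood chute [array([-0.0702,  0.0848]), array([-0.0762,  0.0468]), array([-0.162 ,  0.0639]), array([-0.1541,  0.1015])]
```

```bash
python3 -m handwheel '[[[0.03,0.02,0.03,0,-5],[0.03,0.04,0.064,0,-11],[0.03,0.06,0.096,0,-18],[0.03,0.08,0.128,0,-24],[0.03,0.1,0.16,0,-30],[0.03,0.12,0.192,0,-36],[0.03,0.14,0.224,0,-42],[0.03,0.16,0.256,0,-48],[0.03,0.18,0.288,0,-54],[0.03,0.2,0.32,0,-60],[0.03,0.22,0.352,0,-65],[0.03,0.24,0.384,0,-70],[0.03,0.2475,0.398,0,-71.4],[0.03,0.2475,0.398,0,-71.4],[0.03,0.2475,0.398,0,-71.4]]]'
python3 - <<'E'
from station import *
import cv2
s=arm.get_state(); print(s['t'],s['eef_pos'],s['ee_rot'],s['force'],s['width'],s['q'])
for n in ['wrist','top']:
    cv2.imwrite(f'pics/{n}1.png',grab_frame(n))
E
```

```text
t: 1.35
eef_pos: [0.54, -0.2216, 0.2255]
ee_rot: [3.14, -0.002, -3.035]
force: [-0.8, -0.7, -0.1]
width: 0.0304
1.35 [ 0.53999767 -0.22155165  0.22554495] [ 3.13999413e+00 -1.57272388e-03 -3.03535652e+00] [-0.79604028 -0.65725298 -0.06307049] 0.030400092390997828 [-0.05542196  0.21158775 -0.19453339 -0.0014407  -1.16648508  0.16222479]
```

View pics/wrist1.png

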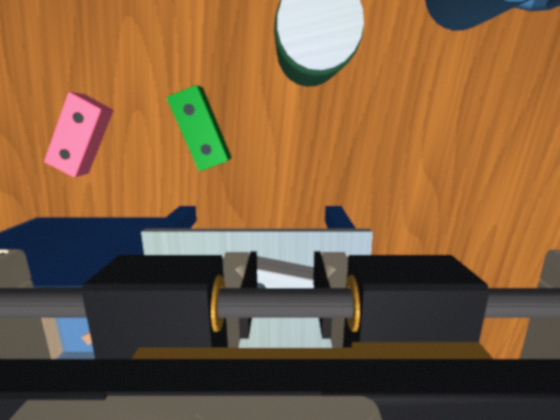

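The wrist view shows the deck's right edge from (142,230), its far corner, to (372,230), its near corner. The fingers hide most of the bar. I'll use these two corners to check the deck's pose.

Run:
```python
from h import *
import cv2
P=(np.array([.53999767,-.22155165,.22554495]),[3.13999413,-1.57272388e-3,-3.03535652])
a=ray('wrist',(142,229.5),.11,P);b=ray('wrist',(372,229.5),.11,P)
print(a,b,np.linalg.norm(a-b)); d=a-b; y=np.arctan2(d[1],d[0]);print(y)
R=np.array([[np.cos(y),-np.sin(y)],[np.sin(y),np.cos(y)]]);print('o',a[:2]+R@[0,.12])
im=cv2.imread('pics/wrist1.png')[215:360,120:400];cv2.imwrite('pics/w1z.png',cv2.resize(im,None,fx=2.8,fy=2.8))
im=cv2.imread('pics/top1.png')[100:260,240:390];cv2.imwrite('pics/t1z.png',cv2.resize(im,None,fx=3.5,fy=3.5))
```

```text
[ 0.66510512 -0.18941226  0.11      ] [ 0.45855451 -0.21128221  0.11      ] 0.20770519925574438
0.10548873480034245
o [ 0.65246994 -0.07007932]
```

View pics/w1z.png

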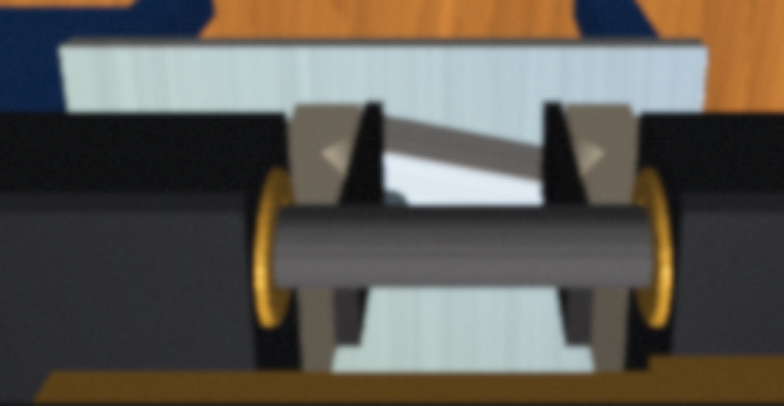

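View pics/t1z.png

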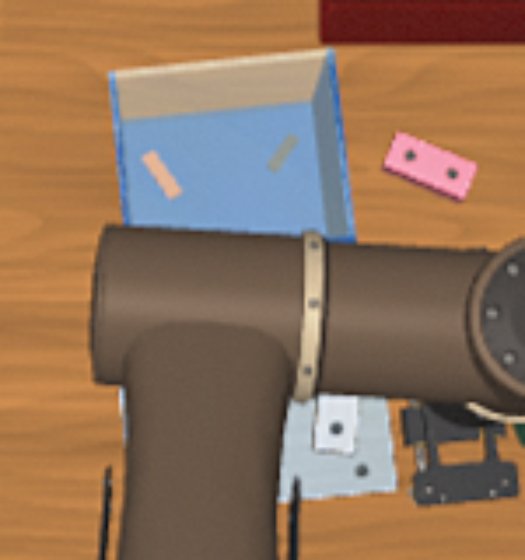

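```bash
cat >> h.py <<'E'
O=np.array([.6530,-.0696]);Y=.105
RC=np.array([[np.cos(Y),-np.sin(Y)],[np.sin(Y),np.cos(Y)]])
def ch(p): return RC.T@(np.array(p)[:2]-O)
E
python3 - <<'E'
from h import *
P=(np.array([.53999767,-.22155165,.22554495]),[3.13999413,-1.57272388e-3,-3.03535652])
for u,z in [((257.5,256),.11),((314.6,267.9),.11),((257.5,268.6),.138),((314.6,280),.138)]: print(ch(ray('wrist',u,z,P)))
print('tcp',ch(P[0]))
E
```

```text
[-0.10416356 -0.09448847]
[-0.15739285 -0.08239926]
[-0.10644272 -0.09545258]
[-0.15480874 -0.08479915]
tcp [-0.1283056  -0.13927133]
```

```bash
python3 -m handwheel '[[[0.03,0,0,0.025,0],[0.03,0,0,0.05,0],[0.03,0,0,0.075,0],[0.03,0,0,0.095,0],[0.03,0,0,0.1035,0],[0.03,0,0,0.1035,0],[0.03,0,0,0.1035,0]]]'
python3 -m handwheel '[[[0.03,0,0.01,0,0],[0.03,0,0.02,0,0],[0.03,0,0.028,0,0],[0.03,0,0.035,0,0],[0.03,0,0.042,0,0],[0.03,0,0.049,0,0],[0.03,0,0.056,0,0],[0.03,0,0.063,0,0],[0.03,0,0.07,0,0],[0.03,0,0.077,0,0],[0.03,0,0.084,0,0],[0.03,0,0.09,0,0],[0.03,0,0.095,0,0],[0.03,0,0.099,0,0],[0.03,0,0.102,0,0],[0.03,0,0.103,0,0],[0.03,0,0.103,0,0]]]'
python3 - <<'E'
from h import *
from station import *
import cv2
s=arm.get_state(); print(s['t'],ch(s['eef_pos']),s['eef_pos'],s['ee_rot'],s['force'])
cv2.imwrite('pics/wrist2.png',grab_frame('wrist'));cv2.imwrite('pics/scene2.png',cv2.resize(grab_frame('scene')[160:320,180:380],None,fx=4,fy=3.75)[:600,:800])
E
```

```text
t: 2.03
eef_pos: [0.5391, -0.2235, 0.1227]
ee_rot: [3.14, -0.002, -3.039]
force: [-0.3, -0.5, 0.5]
width: 0.0301
t: 3.45
eef_pos: [0.5282, -0.1207, 0.1226]
ee_rot: [3.14, -0.002, -3.039]
force: [-0.6, -0.1, -0.3]
width: 0.0299
3.45 [-0.12945042 -0.03773812] [ 0.52821775 -0.12069761  0.12263987] [ 3.14006594e+00 -1.92564443e-03 -3.03850411e+00] [-0.62971948 -0.06733847 -0.30503973]
```

View pics/wrist2.png

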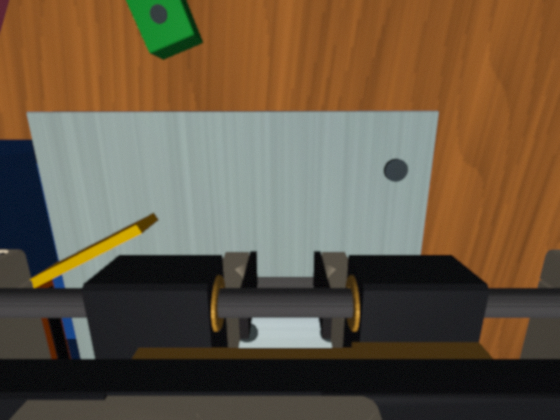

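View pics/scene2.png

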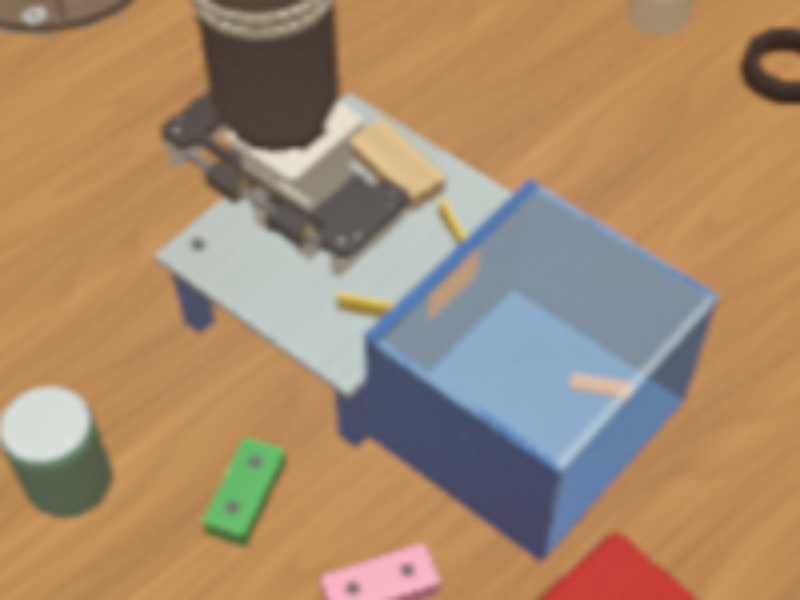

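The bar now lies square behind the fingers, with its holes at about (250,333) and (330,333) in the wrist view. The wood hasn't moved.

Run:
```python
from h import *
import cv2
s=((np.array([ 0.52821775,-0.12069761,0.12263987]),[3.14006594,-1.92564443e-03,-3.03850411]))
for u in [(250,333),(330,333)]: print(ch(ray('wrist',u,.138,s)))
for u in [(30,112),(437,112)]: print('deck',ch(ray('wrist',u,.11,s)))
cv2.imwrite('pics/w2z.png',cv2.resize(cv2.imread('pics/wrist2.png')[240:360,200:380],None,fx=4,fy=4))
```

```text
[-0.11218669 -0.00769697]
[-0.15397919 -0.00755363]
deck [-0.00146276 -0.11846421]
deck [-0.20797388 -0.11801294]
```

View pics/w2z.png

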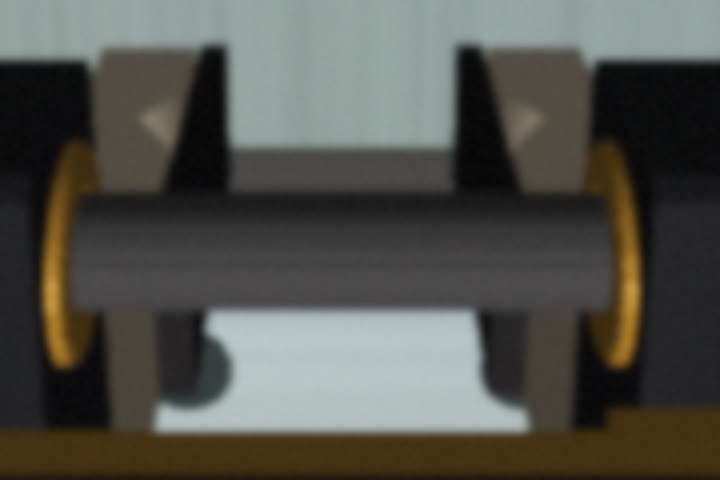

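```bash
python3 -m handwheel '[[[0.03,0,0.003,0,0],[0.03,0,0.006,0,0],[0.03,0,0.008,0,0],[0.03,0,0.0095,0,0],[0.03,0,0.0105,0,0],[0.03,0,0.0105,0,0],[0.03,0,0.0105,0,0]]]'
python3 - <<'E'
from h import *
from station import *
import cv2
s=arm.get_state(); print(s['t'],ch(s['eef_pos']),s['eef_pos'],s['ee_rot'],s['force'])
im=grab_frame('wrist')
cv2.imwrite('pics/w3z.png',cv2.resize(im[240:360,200:380],None,fx=4,fy=4))
P=(s['eef_pos'],s['ee_rot'])
for u in [(250,333),(330,333),(285,277)]: print(ch(ray('wrist',u,.138 if u[1]>300 else .11,P)))
E
```

```text
t: 4.13
eef_pos: [0.5271, -0.1102, 0.1225]
ee_rot: [3.14, -0.002, -3.039]
force: [-0.2, -0.2, 0.4]
width: 0.0298
4.1333 [-0.12949807 -0.02716399] [ 0.52706211 -0.11018671  0.12249836] [ 3.13973574e+00 -2.09656426e-03 -3.03862963e+00] [-0.22071167 -0.22561238  0.43353793]
[-0.11224511  0.00276902]
[-0.15399944  0.00292286]
[-0.1306048  -0.01486158]
```

View pics/w3z.png

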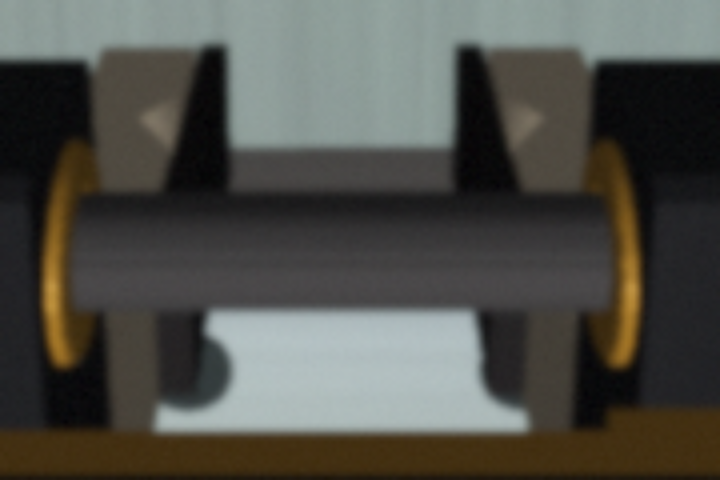

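The bar is centred at chute y ≈ +2 mm with its tail at about x = -175 mm. Next I back off, lift, turn and move behind it.

```bash
python3 -m handwheel '[[[0.03,0,-0.01,0,0],[0.03,0,-0.025,0,0],[0.02,0,-0.025,-0.03,0],[0.01,0,-0.025,-0.065,0],[0.002,0,-0.025,-0.07,5],[0.002,0.01,-0.02,-0.07,12],[0.002,0.018,-0.015,-0.07,19],[0.002,0.026,-0.01,-0.07,26],[0.002,0.034,-0.005,-0.07,33],[0.002,0.042,0,-0.07,40],[0.002,0.05,0.005,-0.07,47],[0.002,0.056,0.01,-0.07,54],[0.002,0.062,0.016,-0.07,61],[0.002,0.066,0.022,-0.07,68],[0.002,0.0685,0.027,-0.07,75],[0.002,0.0685,0.029,-0.07,82],[0.002,0.0685,0.029,-0.07,89.9],[0.002,0.0685,0.029,-0.07,89.9],[0.002,0.0685,0.029,-0.07,89.9],[0.002,0.0685,0.029,-0.07,89.9]]]'
python3 - <<'E'
from h import *
from station import *
import cv2
s=arm.get_state(); print(s['t'],ch(s['eef_pos']),s['eef_pos'],s['ee_rot'],s['force'],s['q'])
im=grab_frame('top'); cv2.imwrite('pics/t4.png',cv2.resize(im[60:260,200:420],None,fx=3,fy=3))
im=grab_frame('scene');cv2.imwrite('pics/s4.png',cv2.resize(im[160:320,180:380],None,fx=4,fy=3.75))
cv2.imwrite('pics/w4.png',grab_frame('wrist'))
E
```

```text
t: 5.85
eef_pos: [0.4562, -0.0888, 0.1927]
ee_rot: [-3.14, -0.002, 1.679]
force: [-0.4, -0.5, -0.0]
width: 0.0021
5.85 [-0.19775531  0.00153622] [ 0.45617281 -0.08879842  0.192704  ] [-3.13953847e+00 -1.87374856e-03  1.67911413e+00] [-0.38571843 -0.45071949 -0.01566009] [ 0.23128364  0.03560961 -0.4807078  -0.00242558 -1.05628903 -1.69256468]
```

View pics/t4.png

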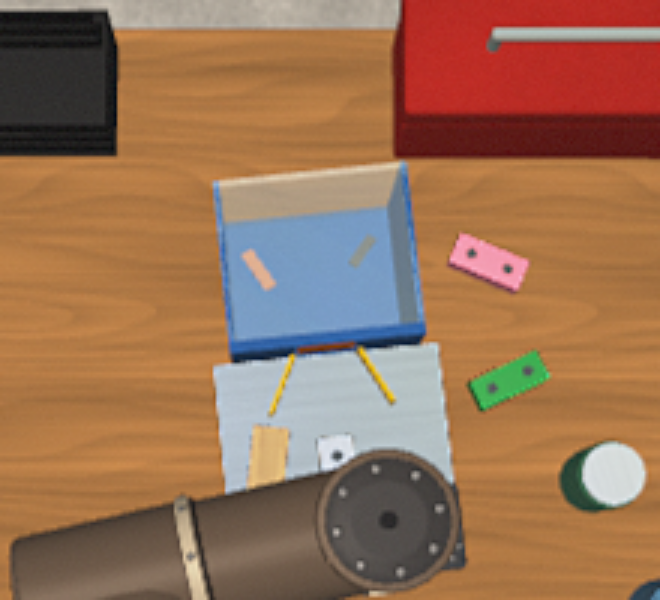

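View pics/s4.png

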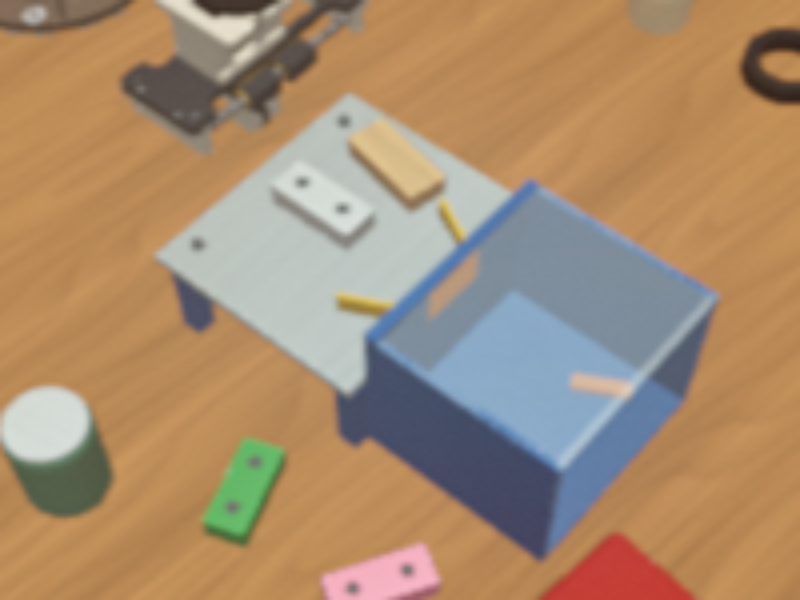

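View pics/w4.png

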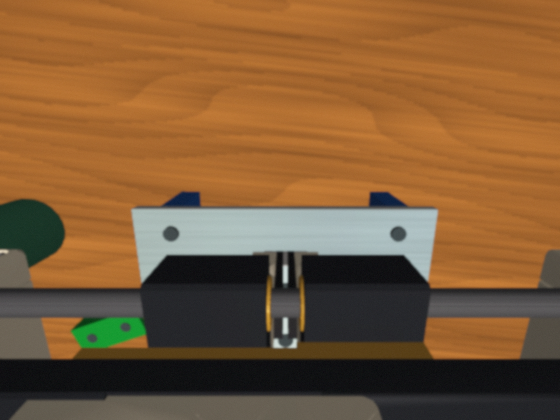

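The top, scene and wrist views show the bar straight and central, and the wood still in place. The holes in the zoomed scene picture are at (303,183) and (343,208). I'll check them with the calibration.

```bash
python3 - <<'E'
from h import *
f=lambda x,y:((x+.5)/4-.5+180,(y+.5)/3.75-.5+160)
for u in [(303,183),(343,208)]: print(ch(ray('scene',f(*u),.138)))
g=lambda x,y:((x+.5)/3-.5+200,(y+.5)/3-.5+60)
print(ch(ray('top',g(337,456),.138)))
E
python3 -m handwheel '[[[0.002,0,0,0.025,0],[0.002,0,0,0.05,0],[0.002,0,0,0.065,0],[0.002,0,0,0.07,0],[0.002,0,0,0.07,0],[0.002,0,0,0.07,0]]]'
```

```text
[-0.15176267  0.00106503]
[-0.10884951  0.00216047]
[-0.11050966  0.00206009]
t: 6.5
eef_pos: [0.4565, -0.0887, 0.1232]
ee_rot: [-3.14, -0.001, 1.678]
force: [0.5, -0.2, -0.4]
width: 0.0019
```

```bash
python3 -m handwheel '[[[0.002,0,0.006,0,0],[0.002,0,0.012,0,0],[0.002,0,0.018,0,0],[0.002,0,0.025,0,0],[0.002,0,0.032,0,0],[0.002,0,0.039,0,0],[0.002,0,0.046,0,0],[0.002,0,0.053,0,0],[0.002,0,0.06,0,0],[0.002,0,0.067,0,0],[0.002,0,0.074,0,0],[0.002,0,0.08,0,0],[0.002,0,0.086,0,0],[0.002,0,0.091,0,0],[0.002,0,0.096,0,0],[0.002,0,0.1,0,0],[0.002,0,0.1,0,0]]]'
python3 - <<'E'
from h import *
from station import *
import cv2
s=arm.get_state(); print(s['t'],ch(s['eef_pos']),s['eef_pos'],s['ee_rot'],s['force'])
im=grab_frame('top'); cv2.imwrite('pics/t5.png',cv2.resize(im[60:260,200:420],None,fx=3,fy=3))
im=grab_frame('scene');cv2.imwrite('pics/s5.png',cv2.resize(im[160:320,180:380],None,fx=4,fy=3.75))
E
```

```text
t: 7.92
eef_pos: [0.5569, -0.0778, 0.1229]
ee_rot: [-3.14, -0.001, 1.678]
force: [0.4, 0.5, -0.6]
width: 0.0019
7.9167 [-0.09640851  0.00190756] [ 0.55692253 -0.07780725  0.12294992] [-3.14036743e+00 -1.40153041e-03  1.67829947e+00] [ 0.4438741   0.45047386 -0.62651132]
```

View pics/t5.png

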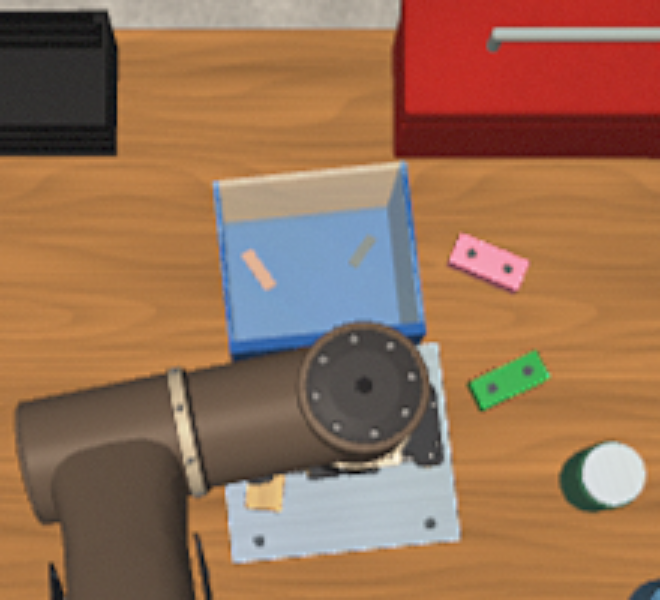

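View pics/s5.png

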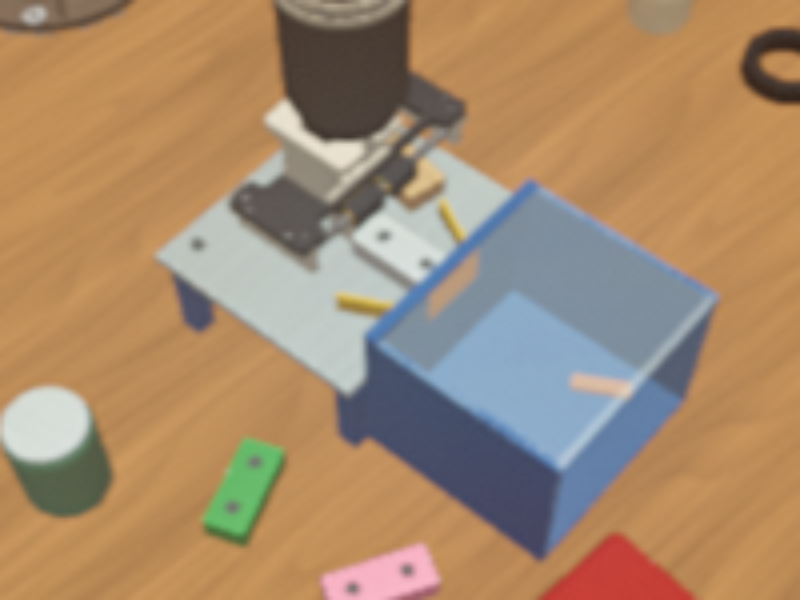

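The scene view shows the bar centred between the yellow guides with its nose at the flap. I'll push on through.

```bash
python3 -m handwheel '[[[0.002,0,0.005,0,0],[0.002,0,0.01,0,0],[0.002,0,0.015,0,0],[0.002,0,0.02,0,0],[0.002,0,0.025,0,0],[0.002,0,0.03,0,0],[0.002,0,0.035,0,0],[0.002,0,0.04,0,0],[0.002,0,0.045,0,0],[0.002,0,0.05,0,0],[0.002,0,0.054,0,0],[0.002,0,0.058,0,0],[0.002,0,0.06,0,0],[0.002,0,0.06,0,0],[0.002,0,0.06,0,0]]]'
python3 - <<'E'
from h import *
from station import *
import cv2
s=arm.get_state(); print(s['t'],ch(s['eef_pos']),s['eef_pos'],s['ee_rot'],s['force'])
im=grab_frame('top'); cv2.imwrite('pics/t6.png',cv2.resize(im[60:260,200:420],None,fx=3,fy=3))
im=grab_frame('scene');cv2.imwrite('pics/s6.png',cv2.resize(im[160:320,180:380],None,fx=4,fy=3.75))
E
```

```text
t: 9.27
eef_pos: [0.6163, -0.0713, 0.1228]
ee_rot: [-3.141, -0.002, 1.678]
force: [0.3, -0.1, 0.7]
width: 0.0018
9.2667 [-0.03667409  0.00217197] [ 0.61630026 -0.0712837   0.12278396] [-3.14078046e+00 -1.64515345e-03  1.67821123e+00] [ 0.29250917 -0.09916528  0.66154453]
```

View pics/s6.png

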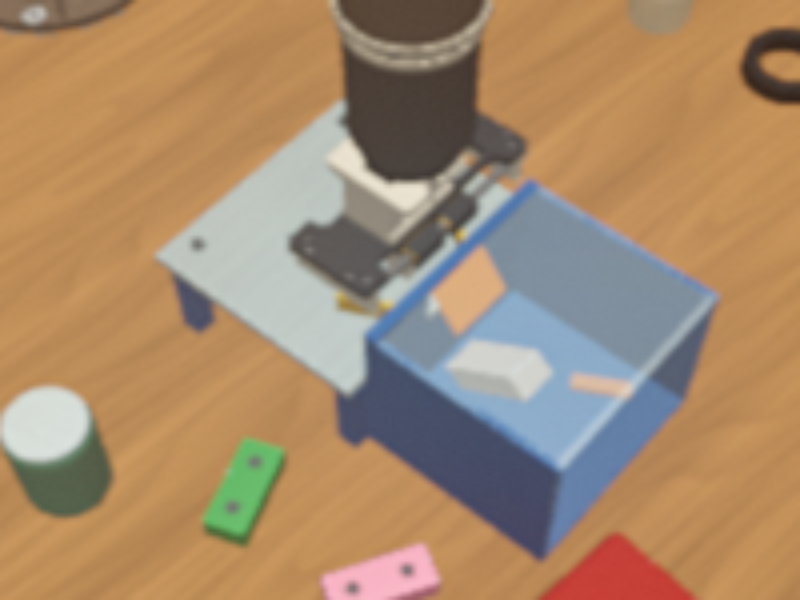

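View pics/t6.png

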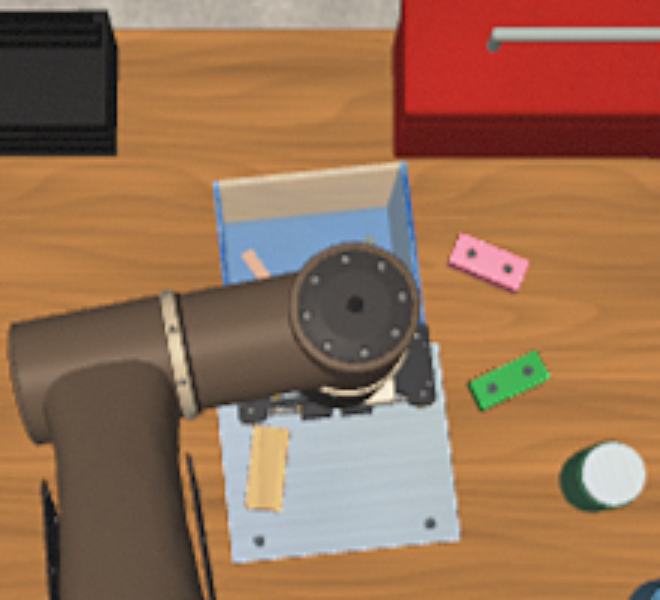

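The scene view shows the bar in the bin at about (500,370) and the flap falling shut. The wood hasn't moved. I'll draw back, lift and wait for the flap.

```bash
python3 -m handwheel '[[[0.002,0,-0.015,0,0],[0.002,0,-0.035,0,0],[0.002,0,-0.06,0,0],[0.002,0,-0.085,0,0],[0.002,0,-0.11,0,0],[0.002,0,-0.13,0,0],[0.002,0,-0.14,-0.02,0],[0.002,0,-0.14,-0.05,0],[0.002,0,-0.14,-0.08,0],[0.002,0,-0.14,-0.1,0],[0.002,0,-0.14,-0.1,0],[0.002,0,-0.14,-0.1,0],[0.002,0,-0.14,-0.1,0],[0.002,0,-0.14,-0.1,0],[0.002,0,-0.14,-0.1,0],[0.002,0,-0.14,-0.1,0],[0.002,0,-0.14,-0.1,0],[0.002,0,-0.14,-0.1,0],[0.002,0,-0.14,-0.1,0],[0.002,0,-0.14,-0.1,0]]]'
python3 -m handwheel '[[[0.002,0,0,0,0],[0.002,0,0,0,0],[0.002,0,0,0,0],[0.002,0,0,0,0],[0.002,0,0,0,0],[0.002,0,0,0,0],[0.002,0,0,0,0],[0.002,0,0,0,0],[0.002,0,0,0,0],[0.002,0,0,0,0],[0.002,0,0,0,0],[0.002,0,0,0,0],[0.002,0,0,0,0],[0.002,0,0,0,0],[0.002,0,0,0,0],[0.002,0,0,0,0],[0.002,0,0,0,0],[0.002,0,0,0,0],[0.002,0,0,0,0],[0.002,0,0,0,0]]]'
python3 - <<'E'
from h import *
from station import *
import cv2
s=arm.get_state(); print(s['t'],ch(s['eef_pos']),s['eef_pos'],s['force'])
t=grab_frame('top'); cv2.imwrite('pics/t7.png',cv2.resize(t[60:260,200:420],None,fx=3,fy=3))
im=grab_frame('scene');cv2.imwrite('pics/s7f.png',im);cv2.imwrite('pics/s7.png',cv2.resize(im[160:320,180:380],None,fx=4,fy=3.75))
E
```

```text
t: 11.03
eef_pos: [0.4769, -0.0865, 0.2229]
ee_rot: [-3.14, -0.002, 1.678]
force: [-0.5, -0.5, -0.9]
width: 0.0022
t: 12.7
eef_pos: [0.4769, -0.0865, 0.2229]
ee_rot: [-3.14, -0.002, 1.678]
force: [0.2, -0.0, -0.3]
width: 0.0019
12.7 [-0.17690656  0.00161955] [ 0.47689801 -0.08653045  0.22292286] [ 0.21957747 -0.03900403 -0.26603664]
```

View pics/s7.png

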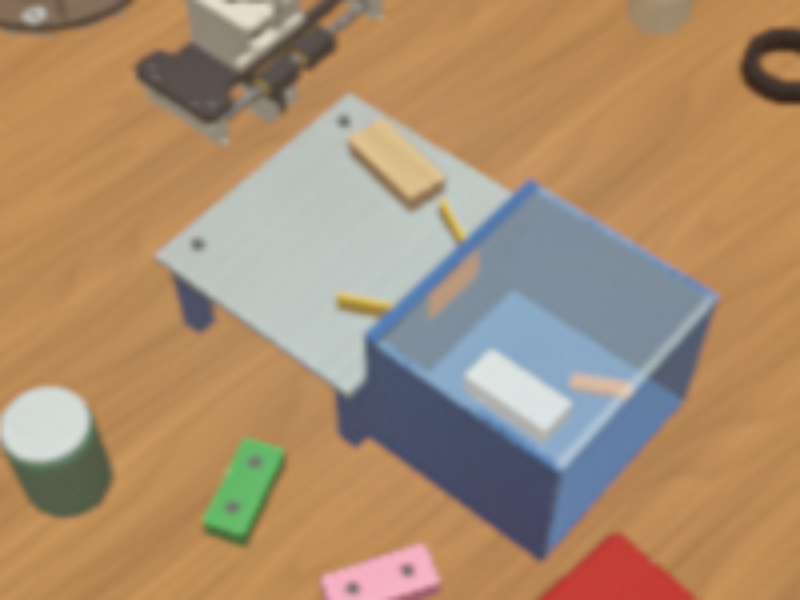

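View pics/t7.png

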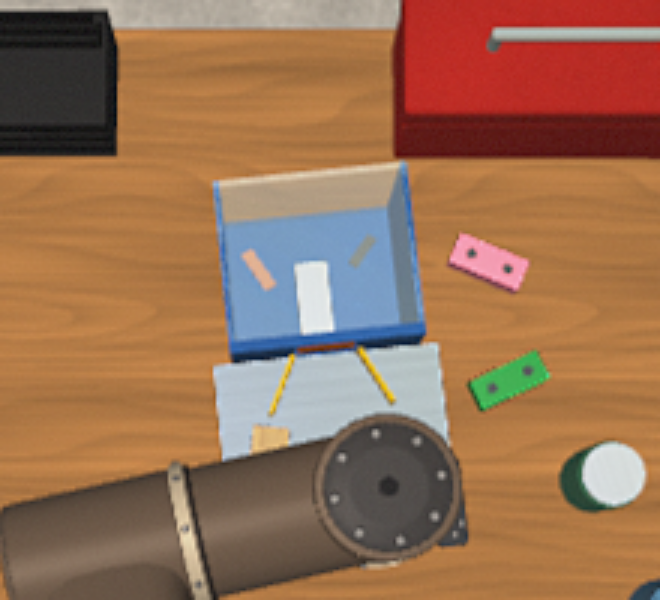

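View pics/s7f.png

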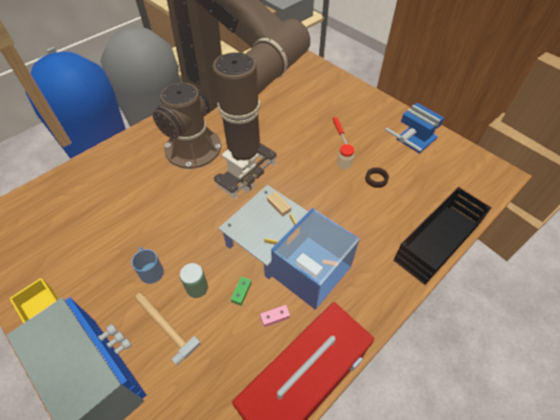

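The bar lies flat in the bin at about (517,392) in the scene zoom. The flap looks the same as in the first picture, at about (455,283), and nothing else has moved.

```bash
python3 -c "
from station import arm
print(arm.job_done())"
```

```text
the job is handed in; nothing more can be done
None
```

I pushed the aluminium offcut sideways to the middle of the deck with the fingertips. From behind, I then pushed it straight through the flap, and it tipped into the bin. After that I drew back, lifted clear and handed the job in at about 12.8 s.

- **Offcut:** the last pictures show it lying flat on the bin floor, turned over so that its holes face down.
- **Flap:** it hangs as it did in the first picture. I judged this by eye, because there was no angle reading.
- **Everything else:** the wooden offcut, the look-alikes and the bystanders appear where they were. In the last top view the arm partly hides the wood, but the scene view shows it in place.
- **Forces:** the wrist force stayed under about 1.2 N in every reading I took, all at the ends of moves.

No check failed. The different camera measurements of the chute and the offcut agreed to within about 2 mm.

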